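# Couple the shaker tray to its drive

## Task

Couple the sample shaker's tray to its drive again: slide the tray up so that the eye of its lug sits between the two ears of the drive fork, take the longer of the two pins from its socket on the drive housing and pass it down through upper ear, lug eye and lower ear until its collar sits on the bush. Leave the short pin in its socket and the other things on the bench where they are.

Things in the scene. Friction and masses are not known exactly. Their poses are not given: they have to be found in the camera images.
- shaker: the sample shaker, fixed, 160 mm wide (its x) and 402 mm long (its y, from -196 to +206 mm); origin on the bench, z up, +y along the slide from tray to white drive housing (152 x 75 mm, top at z = 70 mm, y = 126 to 201 mm). On the housing two pin sockets at x = -42 and +42, y = 164 mm: rim z = 96, floor z = 74 mm, bore 21 mm
- fork_hole (a point): centre of the top of the bush on the drive fork's upper ear (z = 92 mm), on the vertical axis of both ears' 20 mm holes; axes as the shaker. Upper ear z = 62 to 72 mm with the bush on it up to 92 mm, lower ear z = 36 to 46 mm; the fork points from the housing towards the tray
- tray (a joint): how far the tray is slid towards the drive along the shaker's +y, m: 0 = fully back, 0.075 = at its end stop. About 3 N of friction; stays where left. At the stop the lug's eye is 8 to 32 mm past the fork's holes: a pin put into the upper ear then stands on the lug, and drops through (and arrests the tray) when the tray is drawn back slowly to the right place
- lug_clamp (a point): top of the dark clamp (z = 67 mm) that holds the flat steel lug on the tray; moves with the tray. Lug 12 mm thick, z = 48 to 60 mm; its eye, 20 mm bore and 48 mm outside, lies 65 mm ahead (+y) of here give or take 12 mm: the clamp is adjustable and its setting unknown, so the eye meets the holes at a tray value of 0.043 to 0.067, hidden under the upper ear
- tray_grip (a point): middle of the top edge of the tray's black pull handle (z = 88 mm); axes as the shaker. The handle is an upright plate across the tray's outer end, 96 mm long (x), 12 mm thick (y), 32 mm high, free on both faces, 55 mm clear of the blue tube rack that rides on the tray (tubes up to z = 130 mm)
- coupling_pin: the longer pin: steel shank of 18 mm diameter and 70 mm length, its lowest 6 mm tapered to a 15 mm nose; above it a 27 mm collar 4 mm thick and a black fluted knob of 29 mm diameter and 26 mm height (top 100 mm above the nose); 0.13 to 0.23 kg. Origin at the nose tip, z towards the knob. Starts upright in one of the two sockets
- pin_collar (a point): on the coupling pin's axis at the underside of its collar, 70 mm above the nose tip; rests on the bush's top when the pin is home
- stow_pin: the short transport pin: same knob and diameter, but a shank of only 46 mm (76 mm over all); origin at its nose tip, z up. Starts upright in the other socket
- pill_jar: brown jar with blue cap, 47 mm wide, 88 mm high, a bystander; origin at its underside
- timer: small bench timer, 58 x 64 x 16 mm, a bystander; origin at its underside
There are look-alikes about, which are no part of the job. What is shaped like the coupling_pin but green or orange is not meant.

How it is judged:
On the way, in this order (a step that is already met when the one before it is completed fails the run):
1. the tray is slid up so that its lug lies between the fork's ears (tray joint beyond 0.0385) (value of joint tray above 0.0385 m), for 0.1 s.
2. with the lug in the fork, the coupling pin's nose is in the upper ear (value of joint tray above 0.0385 m and z of coupling_pin in the frame of fork_hole below -0.012 m and horizontal distance between coupling_pin and fork_hole below 0.006 m), for 0.1 s.
At the end, for the whole second after the job is handed in: Tray beyond 0.0385 with its lug in the fork; coupling pin released, at rest and through upper ear, lug eye and lower ear: collar within 2.5 mm of the bush's top, within 4 mm of the hole axis, within 0.08 rad of upright. Short pin still in its socket (within 8 mm) (value of joint tray above 0.0385 m and z of pin_collar in the frame of fork_hole between -0.003 and 0.0025 m and horizontal distance between pin_collar and fork_hole below 0.004 m and angle between coupling_pin's own z axis and vertical below 0.08 rad and linear speed of coupling_pin below 0.01 m/s and z of stow_pin in the frame of shaker below 0.08 m and distance of stow_pin from where it was at the start of the episode below 0.008 m); the robot touches nothing.
It fails at once if the short pin is pulled out of its socket (distance of stow_pin from where it was at the start of the episode above 0.025 m).
It fails at once if a bystander is moved by more than 20 mm (distance of any of pill_jar, timer from where it was at the start of the episode above 0.02 m).
It also fails if it takes over 69 s, if anything falls off the work surface, if the arm or the gripper's body presses on something with over 40 N, if the wrist force passes 120 N, or if a joint passes its speed limit or range.

## Robot

A 6-joint arm with a two-finger parallel gripper is mounted at the origin on a cart in front of the work surface, level with it; the furniture and walls round the work are solid. World frame = base frame: x ahead of the robot, y to its left, z up, the work surface at z = 0. Lengths are in m, angles in rad, forces in N, time in s.
With the tool pointing down it reaches from about 0.3 to 0.775 m from the base axis. Payload 14.6 kg.
Tool frame: the origin (TCP) lies on the mounting face of the last link; the fingertips stand 199 mm ahead of it and the grasp point (between the pads) lies 180 mm ahead of it; z points along the fingers, x is the direction in which the jaws open and shut, and the axes are right-handed (so a half turn about z gives the same grasp; the last joint's range is limited). The gripper opens to 94 mm and grips with 3 to 60 N. Pads are 16 mm wide; open, the fingers measure 119 mm over their backs; the gripper's body (75 mm by 177 mm) begins 78 mm behind the grasp point.
Start: joints at [1.063, 0.3, 1.521, -0, 1.321, -0.067], TCP at [0.235, 0.497, 0.405] pointing down, gripper open.
Joint ranges: [-3.03, 3.03], [-0.79, 2.21], [0.23, 2.52], [-1.04, 4.18], [0, 3.07], [-2.55, 2.55]. Speed limits (rad/s): [2.22, 2.22, 2.57, 3.14, 3.14, 3.14].

## Interface

Orientations are given as [roll, pitch, yaw] about the fixed x, y, z axes, in that order (R = Rz(yaw) Ry(pitch) Rx(roll)).
In Python, from workcell import env gives the robot as it stands.
- The arm moves only by the shell command python3 -m jog 'ROWS'. ROWS is JSON, a list of rows, each a list of 3 entries, a list of its own where there are three numbers: the turn, a rotation vector about the tool's x, y, z in degrees, then the shift along the tool's x, y, z in mm, then the finger opening in mm, from 0 to 94. A call has exactly 8 rows; each row shifts and turns the pose as measured when the row begins, along the tool's axes as they then stand; what a row does not reach is not made up. A row lasts 1/12 s, in which the tool goes at most 41.7 mm and 7.16 degrees, less where a joint would pass 70% of its speed; a pose out of reach is approached as far as the arm can. A call with a gripper value outside its range is refused whole. The fingers move at their own pace and stop on an object; the grip force is fixed at half the most. Time passes only in rows, so rows that do not move let the fingers close, or fill a call up. It gives the time, the measured TCP pose, the force and the opening at its end, in the units of the state.
- env.observe(): the state, without advancing time (a new reading comes with each control period).
- env.get_image(name): name is "scene" or "top" or "wrist"; returns (picture, depth): 420x560x3 uint8, red, green, blue; 420x560 float32, m along the optical axis (not along the pixel's ray), 0 where there is no reading.
- env.camera_info(name): a dict with "fx", "fy", "cx", "cy" (pixels), "rvec" (rotation vector, rad) and "tvec" (3), from world to camera coordinates, as OpenCV has them; the wrist camera has in their place "mount" (4x4, takes a point from camera to tool coordinates, whose origin is the TCP and whose axes are the tool frame's). Camera axes: x right, y down, z forward; pixel columns grow to the right and rows downward; lengths in m; the calibration is good to about 2 mm. A picture is of the moment at which its call begins: read the wrist's pose just before it. camera_info takes no time and is no camera call.
- env.sign_off(): hands the job in, once; it reports no verdict.
Trained networks look in the newest picture that a camera, given by its name, has taken for a name from the list of things; names that differ only in an ending like _2 or _b are one class to them, and where a whole thing is asked for, a point or a joint stands for the part that bears it (a point fixed in the world has none). Each returns a list of dicts, best first, with "p" (0 to 1); they miss things now and then, are a little off and sometimes report something else, mostly with a low value. They report only what shows in the picture. A call takes as long as a camera call. They do not tell look-alikes from the thing itself.
- env.boxes_of(camera, label): "rect" ([left, top, width, height] in pixels, round what is visible of it).
- env.trace(camera, label): "mask" (420x560 bool, what is visible of it) and "rect" ([left, top, width, height] in pixels, round what is visible of it).
- env.spot_point(camera, label): "centre" ([column, row] in pixels: a listed point, or the origin of a listed thing).
The state is a dict: "time_s": time; "qpos": joint angles; "joint_vel": joint speeds; "tau": joint torques, N m; "ee_pos": TCP position; "ee_rot": TCP orientation; "wrist_force": force on the tool from outside, world axes, zero at the start; "torque": the same for the moment, N m; "grip_width": opening from 0.0 (shut) to 1.0 (fully open).
Only numpy, scipy, OpenCV 4.12 (cv2) and the standard library are available. Lean on these libraries where they do the work, as an engineer would, in place of code of your own. Each camera call takes 0.05 s, during which the arm holds its last target. There are 200 camera calls.

## Working session

There is one attempt and no reset: what is moved stays moved. The work goes in short steps, Python scripts to look and compute and a shell command to move; the robot and the scene stay as the last step left them, time stands still between calls to the robot, and variables do not carry over. Pictures are saved under pics/ and viewed, about 8 in all and at most 12, crops included, and the job is handed in when it is done.

```bash
ls; mkdir -p pics
cat > h.py <<'E'
import numpy as np, cv2
from scipy.spatial.transform import Rotation as R
from workcell import env
def cam(name,st=None):
    i=env.camera_info(name);K=(i['fx'],i['fy'],i['cx'],i['cy'])
    if 'mount' in i:
        st=st or env.observe();T=np.eye(4);T[:3,:3]=R.from_euler('xyz',st['ee_rot']).as_matrix();T[:3,3]=st['ee_pos']
        return K,T@np.array(i['mount'])
    T=np.eye(4);T[:3,:3]=R.from_rotvec(np.ravel(i['rvec'])).as_matrix();T[:3,3]=np.ravel(i['tvec'])
    return K,np.linalg.inv(T)
def ray_z(K,T,u,v,z):
    d=T[:3,:3]@np.array([(u-K[2])/K[0],(v-K[3])/K[1],1]);o=T[:3,3]
    return o+d*(z-o[2])/d[2]
def cloud(K,T,D):
    v,u=np.mgrid[:D.shape[0],:D.shape[1]]
    P=np.stack([(u-K[2])/K[0]*D,(v-K[3])/K[1]*D,D],-1)
    return P@T[:3,:3].T+T[:3,3]
def proj(K,T,p):
    c=np.linalg.inv(T)@np.append(p,1);return [K[0]*c[0]/c[2]+K[2],K[1]*c[1]/c[2]+K[3]]
E
python3 - <<'E'
from h import *
ims=[]
for n in ('scene','top'):
    im,D=env.get_image(n);np.savez(f'{n}.npz',im=im,D=D)
    cv2.imwrite(f'pics/{n}0.png',im[:,:,::-1])
    K,T=cam(n);C=cloud(K,T,D);print(n,T[:3,3].round(3))
    for l in ('fork_hole','lug_clamp','tray_grip','coupling_pin','pin_collar','stow_pin','shaker','pill_jar','timer'):
        for r in env.spot_point(n,l)[:3]:
            u,v=r['centre'];a,b=int(min(max(v,0),419)),int(min(max(u,0),559))
            print(l,round(r['p'],2),np.round([u,v]),C[a,b].round(3))
print(env.observe())
E
```

```text
pics
scene [0.247 0.583 0.817]
fork_hole 0.55 [301. 212.] [ 0.511 -0.043  0.084]
lug_clamp 0.59 [320. 190.] [ 0.509 -0.154  0.066]
lug_clamp 0.5 [266. 224.] [0.538 0.086 0.16 ]
tray_grip 0.74 [340. 153.] [ 0.503 -0.29   0.089]
coupling_pin 0.83 [245. 232.] [0.644 0.014 0.001]
coupling_pin 0.58 [217. 236.] [0.696 0.064 0.017]
coupling_pin 0.56 [267. 242.] [0.537 0.084 0.098]
pin_collar 0.87 [263. 226.] [0.541 0.089 0.155]
pin_collar 0.78 [213. 215.] [0.692 0.069 0.098]
pin_collar 0.66 [245. 214.] [0.636 0.016 0.08 ]
stow_pin 0.51 [299. 256.] [0.459 0.087 0.093]
shaker 0.89 [308. 222.] [ 0.49  -0.032  0.073]
pill_jar 0.77 [261. 331.] [0.466 0.255 0.04 ]
timer 0.91 [259. 387.] [0.421 0.344 0.016]
top [0.478 0.03  1.157]
fork_hole 0.79 [299. 227.] [ 0.513 -0.041  0.015]
lug_clamp 0.94 [339. 225.] [ 0.512 -0.145  0.067]
tray_grip 0.67 [392. 223.] [ 0.514 -0.286  0.087]
coupling_pin 0.65 [265. 163.] [0.688 0.055 0.083]
coupling_pin 0.45 [260. 219.] [0.534 0.069 0.096]
pin_collar 0.69 [261. 158.] [0.697 0.066 0.095]
pin_collar 0.61 [256. 216.] [0.537 0.078 0.172]
pin_collar 0.49 [247. 180.]
[... 200 characters left out ...]
74]
timer 0.92 [166. 258.] [0.427 0.347 0.006]
{'time_s': 1.0, 'qpos': array([ 1.06339583e+00,  2.99883570e-01,  1.52099009e+00,  4.24863440e-05,
        1.32067710e+00, -6.66249599e-02]), 'joint_vel': array([ 0.00086078,  0.00096244,  0.00034722,  0.00016318, -0.00049122,
       -0.00057569]), 'tau': array([-2.17954344e-03, -5.31658602e+01, -3.52915835e+01,  7.08703045e-02,
        2.12839153e-02, -1.12639268e-05]), 'ee_pos': array([0.23466139, 0.49741932, 0.40465879]), 'ee_rot': array([-3.14155437e+00, -4.45337338e-05,  1.13001028e+00]), 'wrist_force': array([ 0.60687484,  0.51656238, -0.41639736]), 'torque': array([ 0.01777975, -0.01964374, -0.00872552]), 'grip_width': 1.0020233973181025}
```

Run:
```python
from h import *
a=np.load('scene.npz')['im'];b=np.load('top.npz')['im']
A=cv2.resize(a[120:420,160:400],(400,500),interpolation=2);B=cv2.resize(b[110:320,150:410],None,fx=1.538,fy=1.538)
out=np.zeros((500,800,3),np.uint8);out[:,:400]=A;out[:B.shape[0],400:800]=B[:,:400]
cv2.imwrite('pics/c1.png',out[:,:,::-1])
```

```text
(no output)
```

View pics/c1.png

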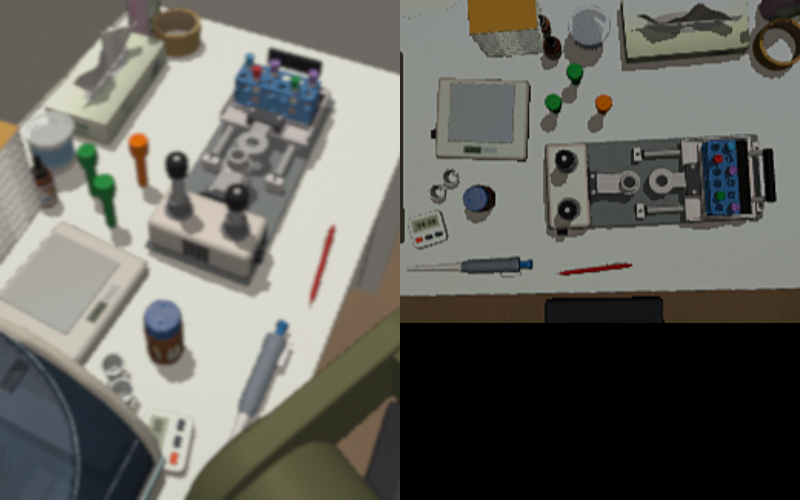

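Run:
```python
from h import *
for n in ('top','scene'):
    f=np.load(n+'.npz');K,T=cam(n);C=cloud(K,T,f['D']);ok=f['D']>0
    def sel(x0,x1,y0,y1,z0,z1):
        m=ok&(C[...,0]>x0)&(C[...,0]<x1)&(C[...,1]>y0)&(C[...,1]<y1)&(C[...,2]>z0)&(C[...,2]<z1);P=C[m]
        if len(P)==0: return 'none'
        return len(P),P.mean(0).round(4),P.min(0).round(3),P.max(0).round(3),cv2.minAreaRect(P[:,:2].astype(np.float32)*1000)
    print(n);print('long',sel(.5,.6,.04,.12,.163,.185));print('short',sel(.42,.5,.04,.12,.14,.163))
    print('handle',sel(.42,.62,-.32,-.265,.082,.094));print('bush',sel(.47,.56,-.08,-.01,.085,.1));print('housing',sel(.35,.65,.0,.16,.062,.078))
print(cam('wrist')[1].round(3),env.camera_info('wrist'))
```

```text
top
long (103, array([0.5447, 0.0749, 0.1737]), array([0.53 , 0.061, 0.167]), array([0.558, 0.088, 0.18 ]), ((544.909912109375, 74.33909606933594), (26.541120529174805, 26.688289642333984), 42.93934631347656))
short (101, array([0.4607, 0.0727, 0.1497]), array([0.447, 0.058, 0.142]), array([0.475, 0.086, 0.155]), ((461.039306640625, 72.98081970214844), (27.1732177734375, 26.937780380249023), 43.14143753051758))
handle (154, array([ 0.5138, -0.2851,  0.0867]), array([ 0.468, -0.293,  0.082]), array([ 0.56 , -0.277,  0.092]), ((514.0247192382812, -285.66229248046875), (92.94103240966797, 13.218050003051758), 2.6606099605560303))
bush (64, array([ 0.5058, -0.0351,  0.0908]), array([ 0.491, -0.05 ,  0.086]), array([ 0.521, -0.02 ,  0.096]), ((505.6703796386719, -35.39957809448242), (28.631122589111328, 26.971773147583008), 43.56075668334961))
housing (1399, array([0.5009, 0.0664, 0.0697]), array([0.414, 0.001, 0.062]), array([0.636, 0.112, 0.078]), ((524.9318237304688, 56.836692810058594), (218.5941925048828, 111.36399841308594), 2.1869444847106934))
scene
long (154, array([0.5399, 0.077
[... 901 characters left out ...]
8, 0.113, 0.078]), ((535.8199462890625, 56.75718688964844), (227.3439483642578, 111.55168914794922), 1.219822645187378))
[[ 0.428  0.876  0.221  0.17 ]
 [ 0.904 -0.415 -0.105  0.526]
 [ 0.     0.245 -0.97   0.384]
 [ 0.     0.     0.     1.   ]] {'fx': 311.15909247965953, 'fy': 311.15909247965953, 'cx': 278.3677070873702, 'cy': 212.13987218307284, 'mount': array([[ 9.99998675e-01, -1.60537911e-03, -2.69088959e-04,
        -1.29379626e-03],
       [ 1.62244169e-03,  9.69638195e-01,  2.44538624e-01,
        -7.08549807e-02],
       [-1.31658266e-04, -2.44538737e-01,  9.69639515e-01,
         2.01721789e-02],
       [ 0.00000000e+00,  0.00000000e+00,  0.00000000e+00,
         1.00000000e+00]])}
```

```bash
python3 -m jog '[[[0,0,-6.75],[0,0,0],94],[[0,0,-6.75],[0,0,0],94],[[0,0,-6.75],[0,0,0],94],[[0,0,-6.75],[0,0,0],94],[[0,0,0],[-35,17,0],94],[[0,0,0],[-35,17,0],94],[[0,0,0],[-35,17,0],94],[[0,0,0],[-35,17,0],94]]'
python3 -m jog '[[[0,0,0],[-35,17,0],94],[[0,0,0],[-35,17,0],94],[[0,0,0],[-35,17,0],94],[[0,0,0],[-35,17,0],94],[[0,0,0],[-35,17,0],94],[[0,0,0],[-35,17,0],94],[[0,0,0],[-35,17,0],60],[[0,0,0],[-35,17,0],60]]'
python3 -m jog '[[[0,0,0],[-35,17,0],60],[[0,0,0],[-35,17,0],60],[[0,0,0],[0,0,0],60],[[0,0,0],[0,0,0],60],[[0,0,0],[0,0,0],60],[[0,0,0],[0,0,0],60],[[0,0,0],[0,0,0],60],[[0,0,0],[0,0,0],60]]'
python3 - <<'E'
from h import *
st=env.observe();im,D=env.get_image('wrist');np.savez('w1.npz',im=im,D=D);cv2.imwrite('pics/w1.png',im[:,:,::-1])
K,T=cam('wrist',st);np.savez('w1p.npz',T=T);C=cloud(K,T,D)
for l in ('fork_hole','lug_clamp','coupling_pin','pin_collar','stow_pin'):
    for r in env.spot_point('wrist',l)[:2]:
        u,v=r['centre'];print(l,round(r['p'],2),np.round([u,v]),C[int(np.clip(v,0,419)),int(np.clip(u,0,559))].round(3))
print(st['ee_pos'],st['ee_rot'],st['time_s'])
E
```

```text
time_s: 1.67
ee_pos: [0.3089, 0.3609, 0.4035]
ee_rot: [-3.141, -0.0, 1.634]
wrist_force: [0.4, -0.5, -0.6]
grip_width: 1.002
time_s: 2.33
ee_pos: [0.4659, 0.0754, 0.4052]
ee_rot: [3.138, -0.002, 1.636]
wrist_force: [0.6, -0.2, 0.1]
grip_width: 0.896
time_s: 3.0
ee_pos: [0.5068, -0.0004, 0.4052]
ee_rot: [3.137, -0.001, 1.631]
wrist_force: [0.1, -0.1, 0.0]
grip_width: 0.636
fork_hole 0.57 [240. 202.] [ 0.513 -0.044  0.045]
fork_hole 0.4 [347. 244.] [0.495 0.038 0.214]
lug_clamp 0.8 [134. 198.] [ 0.51  -0.153  0.067]
coupling_pin 0.85 [346. 242.] [0.535 0.066 0.095]
coupling_pin 0.71 [341. 296.] [0.511 0.029 0.247]
pin_collar 0.85 [315. 364.] [0.689 0.052 0.082]
pin_collar 0.8 [366. 269.] [0.495 0.039 0.25 ]
stow_pin 0.71 [348. 160.] [0.457 0.06  0.095]
[ 5.06797342e-01 -4.38304185e-04  4.05186095e-01] [ 3.13723958e+00 -1.09744128e-03  1.63099689e+00] 3.0
```

View pics/w1.png

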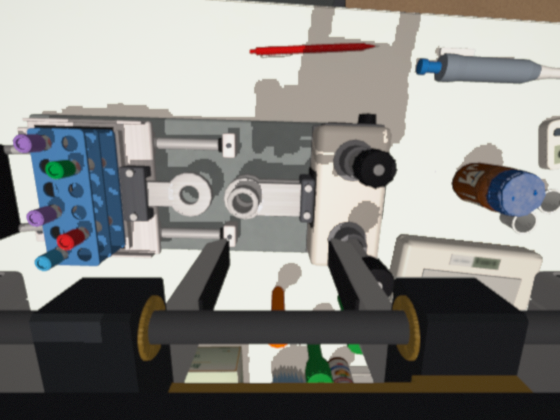

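Run:
```python
from h import *
f=np.load('w1.npz');T=np.load('w1p.npz')['T'];K=cam('wrist')[0];D=f['D'];C=cloud(K,T,D);ok=D>0
def sel(x0,x1,y0,y1,z0,z1):
    m=ok&(C[...,0]>x0)&(C[...,0]<x1)&(C[...,1]>y0)&(C[...,1]<y1)&(C[...,2]>z0)&(C[...,2]<z1);P=C[m]
    c,r=cv2.minEnclosingCircle(P[:,:2].astype(np.float32)*1000)
    return len(P),P.mean(0).round(4),np.round(c,1),round(r,1),cv2.minAreaRect(P[:,:2].astype(np.float32)*1000)
print('bush',sel(.47,.54,-.07,-.0,.088,.097));print('short',sel(.42,.5,.04,.12,.146,.155));print('housing',sel(.4,.6,.02,.14,.067,.073));print('eye',sel(.47,.54,-.14,-.055,.057,.063))
print('clamp',sel(.47,.54,-.17,-.12,.064,.07))
# hole circle in image: pixels inside bush
g=cv2.cvtColor(f['im'],cv2.COLOR_RGB2GRAY)
crop=cv2.resize(g[170:230,205:285],None,fx=8,fy=8,interpolation=2)
c=cv2.HoughCircles(crop,cv2.HOUGH_GRADIENT,1.5,30,param1=120,param2=40,minRadius=60,maxRadius=190)
print(None if c is None else [(x/8+205-.44,y/8+170-.44,r/8,ray_z(K,T,x/8+205-.44,y/8+170-.44,.092).round(4)) for x,y,r in c[0][:4]])
```

```text
bush (474, array([ 0.5034, -0.0362,  0.0914]), array([503.8, -36.3]), 15.4, ((503.62518310546875, -36.229713439941406), (29.707860946655273, 30.41599464416504), 65.18514251708984))
short (1164, array([0.4582, 0.0705, 0.1497]), array([458.7,  71.3]), 15.4, ((458.8616027832031, 71.20428466796875), (29.558765411376953, 29.34894371032715), 45.909725189208984))
housing (6463, array([0.4916, 0.0663, 0.0698]), array([500.8,  73.2]), 79.7, ((500.850341796875, 63.717445373535156), (147.97972106933594, 88.53974914550781), 2.0323805809020996))
eye (1793, array([ 0.5057, -0.1059,  0.0598]), array([ 510.6, -110. ]), 37.9, ((507.2152099609375, -107.72438049316406), (47.29827880859375, 69.49227142333984), 6.704317092895508))
clamp (1316, array([ 0.5064, -0.1514,  0.0668]), array([ 507.5, -152. ]), 31.1, ((507.5390930175781, -152.08181762695312), (58.023006439208984, 26.716129302978516), 2.5767805576324463))
None
```

```bash
python3 -m jog '[[[0.25,0,1.5],[0,0,0],50],[[0,0,0],[-40,-0.7,0],50],[[0,0,0],[-40,-0.7,0],50],[[0,0,0],[-40,-0.7,0],50],[[0,0,0],[-40,-0.7,0],50],[[0,0,0],[-40,-0.7,0],50],[[0,0,0],[-40,-0.7,0],50],[[0,0,0],[-40,-0.7,0],50]]'
python3 -m jog '[[[0,0,0],[-5,0,0],50],[[0,0,0],[0,0,0],50],[[0,0,0],[0,0,0],50],[[0,0,0],[0,0,0],50],[[0,0,0],[0,0,0],50],[[0,0,0],[0,0,0],50],[[0,0,0],[0,0,0],50],[[0,0,0],[0,0,0],50]]'
python3 - <<'E'
from h import *
st=env.observe();im,D=env.get_image('wrist')
K,T=cam('wrist',st);C=cloud(K,T,D)
m=(D>0)&(abs(C[...,2]-.088)<.005)&(C[...,1]<-.26)&(C[...,1]>-.33)&(abs(C[...,0]-.51)<.08);P=C[m]
print(len(P),P.mean(0) if len(P) else'',cv2.minAreaRect(P[:,:2].astype(np.float32)*1000) if len(P) else '',st['ee_pos'],st['ee_rot'])
E
```

```text
time_s: 3.97
ee_pos: [0.512, -0.2852, 0.4056]
ee_rot: [3.14, -0.002, 1.615]
wrist_force: [0.8, -0.0, -0.1]
grip_width: 0.532
time_s: 4.63
ee_pos: [0.5119, -0.2922, 0.4048]
ee_rot: [3.141, -0.002, 1.613]
wrist_force: [-0.5, 0.2, -0.3]
grip_width: 0.529
1119 [ 0.50903818 -0.28771276  0.08709014] ((511.56707763671875, -287.2099914550781), (95.27783203125, 11.728490829467773), 2.298391819000244) [ 0.51188924 -0.2921529   0.40481943] [ 3.14078465e+00 -1.93760885e-03  1.61284404e+00]
```

```bash
python3 -m jog '[[[0,0,0.4],[5,0,25],50],[[0,0,0],[0,0,35],50],[[0,0,0],[0,0,35],50],[[0,0,0],[0,0,30],50],[[0,0,0],[0,0,20],50],[[0,0,0],[0,0,0],50],[[0,0,0],[0,0,0],0],[[0,0,0],[0,0,0],0]]'
python3 -m jog '[[[0,0,0],[0,0,0],0],[[0,0,0],[0,0,0],0],[[0,0,0],[0,0,0],0],[[0,0,0],[0,0,0],0],[[0,0,0],[0,0,0],0],[[0,0,0],[0,0,0],0],[[0,0,0],[0,0,0],0],[[0,0,0],[0,0,0],0]]'
```

```text
time_s: 5.35
ee_pos: [0.5129, -0.2849, 0.2583]
ee_rot: [3.135, 0.002, 1.608]
wrist_force: [-0.1, 0.3, -0.1]
grip_width: 0.424
time_s: 6.02
ee_pos: [0.5136, -0.2854, 0.2638]
ee_rot: [3.128, 0.006, 1.608]
wrist_force: [1.8, -0.4, -2.1]
grip_width: 0.125
```

```bash
python3 -m jog '[[[0.4,0,0],[9,0,0],0],[[0,0,0],[10,0,0],0],[[0,0,0],[10,0,0],0],[[0,0,0],[10,0,0],0],[[0,0,0],[10,0,0],0],[[0,0,0],[10,0,0],0],[[0,0,0],[10,0,0],0],[[0,0,0],[4,0,0],0]]'
```

```text
time_s: 6.68
ee_pos: [0.5112, -0.211, 0.2639]
ee_rot: [3.128, 0.019, 1.606]
wrist_force: [4.9, -61.1, -24.9]
grip_width: 0.127
```

```bash
python3 -m jog '[[[0,0,0],[1,0,0],0],[[0,0,0],[0,0,0],0],[[0,0,0],[0,0,0],0],[[0,0,0],[0,0,0],0],[[0,0,0],[0,0,0],0],[[0,0,0],[0,0,0],0],[[0,0,0],[0,0,0],0],[[0,0,0],[0,0,0],0]]'
```

```text
time_s: 7.35
ee_pos: [0.5106, -0.2092, 0.2637]
ee_rot: [3.125, 0.031, 1.606]
wrist_force: [3.0, -9.0, -4.0]
grip_width: 0.129
```

```bash
cat >> h.py <<'E'
def need(p,yaw=1.607,st=None):
    st=st or env.observe();A=R.from_euler('xyz',st['ee_rot']);B=R.from_euler('xyz',[np.pi,0,yaw])
    print('t',round(st['time_s'],2),'turn',np.degrees((A.inv()*B).as_rotvec()).round(2),'shift',(B.inv().apply(np.array(p)-st['ee_pos'])*1000).round(1),'in straightened axes; pos',st['ee_pos'].round(4),'F',np.round(st['wrist_force'],1))
E
python3 -m jog '[[[0,0,0],[0,0,0],50],[[0,0,0],[0,0,0],50],[[0,0,0],[0,0,0],50],[[0,0,0],[0,0,0],50],[[0,0,0],[0,0,-20],50],[[0,0,0],[0,0,-40],60],[[0,0,0],[0,0,-40],60],[[0,0,0],[0,0,-40],60]]'
python3 -c "
from h import *
need([.47,0.05,.44])"
```

```text
time_s: 8.02
ee_pos: [0.5076, -0.2011, 0.4002]
ee_rot: [3.141, 0.022, 1.609]
wrist_force: [1.7, -0.4, -0.9]
grip_width: 0.633
t 8.02 turn [0.04 1.24 0.12] shift [252.3 -28.4 -39.8] in straightened axes; pos [ 0.5076 -0.2011  0.4002] F [ 1.7 -0.4 -0.9]
```

```bash
python3 -m jog '[[[0,1.2,0],[0,0,-20],60],[[0,0,0],[38,15,0],60],[[0,0,0],[38,15,0],60],[[0,0,0],[38,15,0],60],[[0,0,0],[38,15,0],60],[[0,0,0],[38,15,0],60],[[0,0,0],[38,15,0],60],[[0,0,0],[0,0,0],60]]'
python3 -m jog '[[[0,0,0],[0,0,0],60],[[0,0,0],[0,0,0],60],[[0,0,0],[0,0,0],60],[[0,0,0],[0,0,0],60],[[0,0,0],[0,0,0],60],[[0,0,0],[0,0,0],60],[[0,0,0],[0,0,0],60],[[0,0,0],[0,0,0],60]]'
python3 - <<'E'
from h import *
st=env.observe();im,D=env.get_image('wrist');cv2.imwrite('pics/w2.png',im[:,:,::-1])
K,T=cam('wrist',st);np.savez('w2.npz',im=im,D=D,T=T);C=cloud(K,T,D);ok=D>0
def sel(x0,x1,y0,y1,z0,z1):
    m=ok&(C[...,0]>x0)&(C[...,0]<x1)&(C[...,1]>y0)&(C[...,1]<y1)&(C[...,2]>z0)&(C[...,2]<z1);P=C[m]
    if len(P)<5:return 'none'
    c,r=cv2.minEnclosingCircle(P[:,:2].astype(np.float32)*1000)
    return len(P),P.mean(0).round(4),np.round(c,1),round(r,1),P[:,:2].min(0).round(4),P[:,:2].max(0).round(4)
print('bush',sel(.47,.54,-.07,-.0,.088,.097));print('short',sel(.42,.5,.04,.12,.146,.155));print('long',sel(.5,.6,.03,.12,.169,.18))
need([.543,.075,.43],st=st)
E
```

```text
time_s: 8.68
ee_pos: [0.5886, 0.039, 0.4339]
ee_rot: [3.125, 0.005, 1.605]
wrist_force: [-1.0, -0.7, -0.4]
grip_width: 0.642
time_s: 9.35
ee_pos: [0.5877, 0.0369, 0.434]
ee_rot: [3.126, 0.005, 1.603]
wrist_force: [-0.3, 0.1, -0.8]
grip_width: 0.637
bush (476, array([ 0.5038, -0.0358,  0.0915]), array([504., -36.]), 15.4, array([ 0.4891, -0.0509]), array([ 0.5185, -0.0208]))
short (1218, array([0.4589, 0.0711, 0.1497]), array([458.6,  71.4]), 15.2, array([0.4435, 0.0564]), array([0.4732, 0.0862]))
long (1120, array([0.542 , 0.0735, 0.1737]), array([542.5,  74. ]), 15.2, array([0.5276, 0.059 ]), array([0.5577, 0.0891]))
t 9.35 turn [ 0.91  0.29 -0.23] shift [ 39.7 -43.3   4. ] in straightened axes; pos [0.5877 0.0369 0.434 ] F [-0.3  0.1 -0.8]
```

View pics/w2.png

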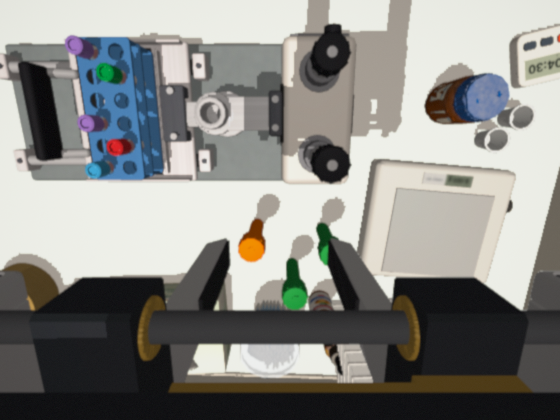

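```bash
python3 -m jog '[[[0.9,0.3,-0.2],[0,0,0],60],[[0,0,0],[20,-22,0],60],[[0,0,0],[19,-21,0],60],[[0,0,0],[0,0,0],60],[[0,0,0],[0,0,0],60],[[0,0,0],[0,0,0],60],[[0,0,0],[0,0,0],60],[[0,0,0],[0,0,0],60]]'
python3 -c "
from h import *
need([.5423,.0738,.345])"
```

```text
time_s: 10.07
ee_pos: [0.5429, 0.0739, 0.4337]
ee_rot: [-3.136, -0.002, 1.606]
wrist_force: [0.5, 0.3, -0.6]
grip_width: 0.639
t 10.07 turn [-0.3  -0.09 -0.08] shift [-0.1 -0.6 88.7] in straightened axes; pos [0.5429 0.0739 0.4337] F [ 0.5  0.3 -0.6]
```

```bash
python3 -m jog '[[[-0.3,-0.1,0],[0,-0.5,0],60],[[0,0,0],[0,0,30],60],[[0,0,0],[0,0,30],60],[[0,0,0],[0,0,20],60],[[0,0,0],[0,0,8],60],[[0,0,0],[0,0,0],60],[[0,0,0],[0,0,0],60],[[0,0,0],[0,0,0],60]]'
python3 -c "
from h import *
need([.5423,.0738,.345])"
```

```text
time_s: 10.73
ee_pos: [0.5447, 0.0716, 0.3443]
ee_rot: [3.137, 0.001, 1.602]
wrist_force: [0.6, -0.0, -0.5]
grip_width: 0.638
t 10.73 turn [ 0.27  0.05 -0.26] shift [ 2.3 -2.3 -0.7] in straightened axes; pos [0.5447 0.0716 0.3443] F [ 0.6 -0.  -0.5]
```

```bash
python3 -m jog '[[[0.27,0,-0.26],[2.3,-2.3,0],60],[[0,0,0],[0,0,0],60],[[0,0,0],[0,0,0],20],[[0,0,0],[0,0,0],20],[[0,0,0],[0,0,0],20],[[0,0,0],[0,0,0],20],[[0,0,0],[0,0,0],20],[[0,0,0],[0,0,0],20]]'
python3 -c "
from h import *
need([.5423,.0738,.345]);print(env.observe()['grip_width']*94)"
```

```text
time_s: 11.4
ee_pos: [0.5425, 0.0742, 0.349]
ee_rot: [3.135, 0.001, 1.608]
wrist_force: [0.4, -0.3, -0.7]
grip_width: 0.3
t 11.4 turn [0.38 0.03 0.04] shift [-0.3 -0.2  4. ] in straightened axes; pos [0.5425 0.0742 0.349 ] F [ 0.4 -0.3 -0.7]
28.223915038598907
```

```bash
python3 -m jog '[[[0.35,0,0],[0,0,0],20],[[0,0,0],[0,0,0],20],[[0,0,0],[0,0,-8],20],[[0,0,0],[0,0,-10],20],[[0,0,0],[0,0,-12],20],[[0,0,0],[0,0,-12],20],[[0,0,0],[0,0,0],20],[[0,0,0],[0,0,0],20]]'
python3 - <<'E'
from h import *
st=env.observe();need([.5039,-.0359,.393])
im,D=env.get_image('wrist');K,T=cam('wrist',st);np.savez('w3.npz',im=im,D=D,T=T)
a,_=env.get_image('scene')
out=np.hstack([cv2.resize(im,(560,420)),cv2.resize(a[170:290,230:298],(238,420),interpolation=2)])
cv2.imwrite('pics/w3.png',out[:,:,::-1]);print(st['grip_width']*94)
E
```

```text
time_s: 12.07
ee_pos: [0.5424, 0.0741, 0.3951]
ee_rot: [-3.141, 0.001, 1.608]
wrist_force: [-0.3, 0.2, -1.9]
grip_width: 0.299
t 12.07 turn [-0.04  0.04  0.03] shift [-108.5  -42.5    2.1] in straightened axes; pos [0.5424 0.0741 0.3951] F [-0.3  0.2 -1.9]
28.083731705641373
```

View pics/w3.png

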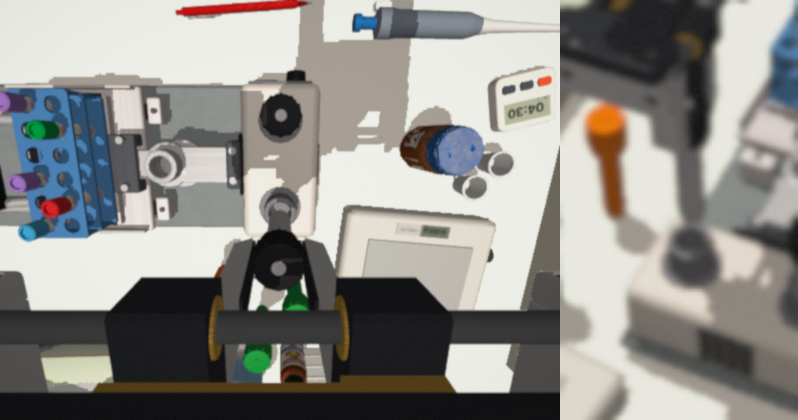

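Run:
```python
from h import *
f=np.load('w3.npz');D=f['D'];T=f['T'];K=cam('wrist')[0];C=cloud(K,T,D)
def sel(x0,x1,y0,y1,z0,z1):
    m=(D>0)&(C[...,0]>x0)&(C[...,0]<x1)&(C[...,1]>y0)&(C[...,1]<y1)&(C[...,2]>z0)&(C[...,2]<z1);P=C[m]
    c,r=cv2.minEnclosingCircle(P[:,:2].astype(np.float32)*1000);return len(P),P.mean(0).round(4),np.round(c,1),round(r,1)
print('bush',sel(.47,.54,-.07,-.0,.088,.097));print('short',sel(.42,.5,.04,.12,.146,.155));print('knob',sel(.52,.57,.055,.093,.213,.228))
# shank points
m=(D>0)&(abs(C[...,1]-.074)<.014)&(C[...,2]>.122)&(C[...,2]<.185)&(C[...,0]<.56)&(C[...,0]>.52)
P=C[m];print(len(P))
for z in np.arange(.12,.19,.01):
    q=P[abs(P[:,2]-z)<.005]
    if len(q):print(z.round(3),len(q),q.min(0).round(4),q.max(0).round(4),((q.min(0)+q.max(0))/2)[1].round(4))
```

```text
bush (560, array([ 0.5036, -0.0356,  0.0914]), array([503.8, -36. ]), 15.4)
short (1401, array([0.4584, 0.0713, 0.1497]), array([458.6,  71.4]), 15.2)
knob (2539, array([0.5388, 0.0731, 0.2198]), array([537.5,  74.1]), 19.7)
376
0.13 56 [0.5312 0.065  0.1258] [0.5393 0.0822 0.1349] 0.0736
0.14 68 [0.5315 0.0645 0.135 ] [0.5404 0.0819 0.1448] 0.0732
0.15 77 [0.5315 0.0648 0.1451] [0.5403 0.0822 0.1548] 0.0735
0.16 90 [0.5314 0.0643 0.1552] [0.5406 0.0818 0.165 ] 0.0731
0.17 79 [0.5316 0.0653 0.1651] [0.5362 0.0807 0.175 ] 0.073
0.18 6 [0.5318 0.0708 0.1753] [0.5323 0.0742 0.1766] 0.0725
```

```bash
cat >> h.py <<'E'
from scipy.optimize import least_squares
def shank(C,D,x,y,z0,z1):
    m=(D>0)&(abs(C[...,1]-y)<.016)&(C[...,2]>z0)&(C[...,2]<z1)&(abs(C[...,0]-x)<.016);P=C[m]
    f=lambda p:np.hypot(P[:,0]-p[0]-p[2]*(P[:,2]-z0),P[:,1]-p[1]-p[3]*(P[:,2]-z0))-.009
    s=least_squares(f,[x,y,0,0],loss='soft_l1',f_scale=.0005);return s.x.round(4),len(P),np.abs(s.fun).mean().round(5)
def bush(C,D):
    m=(D>0)&(abs(C[...,0]-.504)<.03)&(abs(C[...,1]+.036)<.03)&(abs(C[...,2]-.0915)<.004);P=C[m][:,:2].astype(np.float32)*1000
    c,r=cv2.minEnclosingCircle(P);b=cv2.fitEllipse(cv2.convexHull(P));return len(P),np.round(c,1),round(r,1),np.round(b[0],1),np.round(b[1],1)
E
python3 - <<'E'
from h import *
f=np.load('w3.npz');D=f['D'];C=cloud(cam('wrist')[0],f['T'],D)
print(shank(C,D,.541,.0735,.126,.172));print(bush(C,D))
f=np.load('w2.npz');D=f['D'];C=cloud(cam('wrist')[0],f['T'],D);print(bush(C,D))
E
```

```text
(array([ 0.5407,  0.0735,  0.0078, -0.0097]), 351, np.float64(0.00015))
(570, array([503.8, -36. ]), 15.4, array([503.8, -36. ]), array([30.2, 30.5]))
(482, array([504., -36.]), 15.4, array([503.9, -35.9]), array([30. , 30.3]))
```

```bash
python3 -m jog '[[[0,0,0],[-27,-10,0],20],[[0,0,0],[-27,-10,0],20],[[0,0,0],[-27,-10,0],20],[[0,0,0],[-27,-10,0],20],[[0,0,0],[0,0,0],20],[[0,0,0],[0,0,0],20],[[0,0,0],[0,0,0],20],[[0,0,0],[0,0,0],20]]'
cat > look.py <<'E'
from h import *
import sys
st=env.observe();im,D=env.get_image('wrist');K,T=cam('wrist',st);np.savez('w4.npz',im=im,D=D,T=T);C=cloud(K,T,D)
p=st['ee_pos'];z=p[2]-.395
s=shank(C,D,p[0]-.0017,p[1]-.0006,.126+z,.172+z);b=bush(C,D);print(s,b)
d=np.r_[.5038,-.0360]-s[0][:2];need([p[0]+d[0],p[1]+d[1],p[2]],st=st)
E
python3 look.py
```

```text
time_s: 12.83
ee_pos: [0.5045, -0.0384, 0.3901]
ee_rot: [-3.133, -0.001, 1.61]
wrist_force: [0.0, 0.3, -1.4]
grip_width: 0.3
(array([ 0.5007, -0.0388,  0.0143, -0.0098]), 351, np.float64(0.00014)) (341, array([503.5, -36.2]), 15.2, array([503.6, -36.2]), array([29.6, 30.1]))
t 12.83 turn [-0.5  -0.04  0.16] shift [2.7 3.2 0. ] in straightened axes; pos [ 0.5045 -0.0384  0.3901] F [ 0.   0.3 -1.4]
```

```bash
python3 -m jog '[[[-0.5,0,0.15],[2,1,0],20],[[0,0,0],[0,0,0],20],[[0,0,0],[0,0,0],20],[[0,0,0],[0,0,0],20],[[0,0,0],[0,0,0],20],[[0,0,0],[0,0,0],20],[[0,0,0],[0,0,0],20],[[0,0,0],[0,0,0],20]]'
python3 look.py
```

```text
time_s: 13.55
ee_pos: [0.5063, -0.0335, 0.3896]
ee_rot: [3.141, -0.001, 1.611]
wrist_force: [0.1, 0.2, -1.3]
grip_width: 0.299
(array([ 0.5049, -0.0336,  0.0051, -0.0099]), 346, np.float64(0.00014)) (367, array([503.8, -36.4]), 15.4, array([503.6, -36.4]), array([29.5, 30.4]))
t 13.55 turn [ 0.02 -0.06  0.23] shift [-2.4 -1.2 -0. ] in straightened axes; pos [ 0.5063 -0.0335  0.3896] F [ 0.1  0.2 -1.3]
```

```bash
python3 -m jog '[[[0,0,0.2],[-2.6,-1.3,0],20],[[0,0,0],[0,0,0],20],[[0,0,0],[0,0,0],20],[[0,0,0],[0,0,0],20],[[0,0,0],[0,0,0],20],[[0,0,0],[0,0,0],20],[[0,0,0],[0,0,0],20],[[0,0,0],[0,0,0],20]]'
python3 look.py
```

```text
time_s: 14.27
ee_pos: [0.5049, -0.0367, 0.3897]
ee_rot: [3.141, -0.001, 1.607]
wrist_force: [0.1, 0.3, -1.7]
grip_width: 0.299
(array([ 0.5035, -0.0369,  0.0058, -0.0104]), 354, np.float64(0.00014)) (364, array([503.9, -36.3]), 15.4, array([503.7, -36.4]), array([30. , 30.5]))
t 14.27 turn [ 0.03 -0.05 -0.02] shift [0.9 0.3 0. ] in straightened axes; pos [ 0.5049 -0.0367  0.3897] F [ 0.1  0.3 -1.7]
```

```bash
python3 -m jog '[[[0,0,0],[0.5,0.2,6],20],[[0,0,0],[0,0,6],20],[[0,0,0],[0,0,5],20],[[0,0,0],[0,0,0],20],[[0,0,0],[0,0,0],20],[[0,0,0],[0,0,0],20],[[0,0,0],[0,0,0],20],[[0,0,0],[0,0,0],20]]'
python3 look.py
```

```text
time_s: 14.98
ee_pos: [0.5051, -0.036, 0.3702]
ee_rot: [-3.141, -0.001, 1.607]
wrist_force: [0.1, -0.6, -1.1]
grip_width: 0.301
(array([ 0.5034, -0.0361,  0.0064, -0.0109]), 351, np.float64(0.00015)) (407, array([503.8, -36.3]), 15.5, array([503.8, -36.4]), array([30. , 30.6]))
t 14.98 turn [-0.03 -0.06 -0.01] shift [0.1 0.4 0. ] in straightened axes; pos [ 0.5051 -0.036   0.3702] F [ 0.1 -0.6 -1.1]
```

```bash
python3 -m jog '[[[0,0,0],[0,0.3,2],20],[[0,0,0],[0,0,2],20],[[0,0,0],[0,0,2],20],[[0,0,0],[0,0,2],20],[[0,0,0],[0,0,2],20],[[0,0,0],[0,0,0],20],[[0,0,0],[0,0,0],20],[[0,0,0],[0,0,0],20]]'
python3 look.py
```

```text
time_s: 15.7
ee_pos: [0.5054, -0.036, 0.3593]
ee_rot: [-3.141, -0.001, 1.607]
wrist_force: [-0.1, 0.1, -2.0]
grip_width: 0.301
(array([ 0.5018, -0.0363,  0.0658, -0.0043]), 757, np.float64(0.00199)) (477, array([503.7, -36.6]), 15.5, array([504. , -36.5]), array([30.2, 30.9]))
t 15.7 turn [-0.01 -0.06 -0.01] shift [0.2 2.  0. ] in straightened axes; pos [ 0.5054 -0.036   0.3593] F [-0.1  0.1 -2. ]
```

```bash
python3 -m jog '[[[0,0,0],[0,0,3],20],[[0,0,0],[0,0,3],20],[[0,0,0],[0,0,3],20],[[0,0,0],[0,0,3],20],[[0,0,0],[0,0,3],20],[[0,0,0],[0,0,2],20],[[0,0,0],[0,0,2],20],[[0,0,0],[0,0,0],20]]'
python3 -c "
from h import *
need([.5054,-.036,.3355])"
```

```text
time_s: 16.42
ee_pos: [0.5053, -0.036, 0.3381]
ee_rot: [-3.141, -0.001, 1.607]
wrist_force: [-0.4, 0.1, -1.5]
grip_width: 0.3
t 16.42 turn [-0.02 -0.06 -0.01] shift [-0.   0.1  2.6] in straightened axes; pos [ 0.5053 -0.036   0.3381] F [-0.4  0.1 -1.5]
```

Nose at about z = 63 mm inside the upper ear, no contact forces. Release there and rise.

```bash
python3 -m jog '[[[0,0,0],[0,0,1.5],20],[[0,0,0],[0,0,0],20],[[0,0,0],[0,0,0],60],[[0,0,0],[0,0,0],60],[[0,0,0],[0,0,0],60],[[0,0,0],[0,0,0],60],[[0,0,0],[0,0,0],60],[[0,0,0],[0,0,0],60]]'
python3 -m jog '[[[0,0,0],[0,0,-30],60],[[0,0,0],[0,0,-40],60],[[0,0,0],[-40,0,-10],60],[[0,0,0],[-40,0,0],60],[[0,0,0],[-40,0,0],50],[[0,0,0],[-40,0,0],50],[[0,0,0],[0,0,0],50],[[0,0,0],[0,0,0],50]]'
python3 - <<'E'
from h import *
st=env.observe();im,D=env.get_image('wrist');K,T=cam('wrist',st);C=cloud(K,T,D)
m=(D>0)&(abs(C[...,0]-.504)<.02)&(abs(C[...,1]+.036)<.02)&(C[...,2]>.1);P=C[m];print('knob',len(P),P.mean(0) if len(P) else '',P[:,2].max() if len(P) else '')
m=(D>0)&(abs(C[...,2]-.088)<.005)&(C[...,1]<-.19)&(C[...,1]>-.24)&(abs(C[...,0]-.51)<.08);P=C[m]
print(len(P),cv2.minAreaRect(P[:,:2].astype(np.float32)*1000) if len(P) else '')
need([.51,-.211,.26])
cv2.imwrite('pics/w5.png',im[:,:,::-1])
E
```

```text
time_s: 17.08
ee_pos: [0.5056, -0.036, 0.3375]
ee_rot: [3.14, -0.001, 1.607]
wrist_force: [0.5, 0.2, -1.2]
grip_width: 0.633
time_s: 17.75
ee_pos: [0.5109, -0.2015, 0.4222]
ee_rot: [3.139, 0.001, 1.611]
wrist_force: [0.5, 0.2, -0.4]
grip_width: 0.534
knob 1844 [ 0.50181082 -0.03979329  0.14848842] 0.1619617383935498
988 ((509.0985107421875, -216.50083923339844), (94.45033264160156, 11.344196319580078), 1.9095547199249268)
t 17.8 turn [0.15 0.09 0.28] shift [ -9.8  -1.3 162.1] in straightened axes; pos [ 0.511  -0.2012  0.4221] F [-0.   0.5 -0.4]
```

View pics/w5.png

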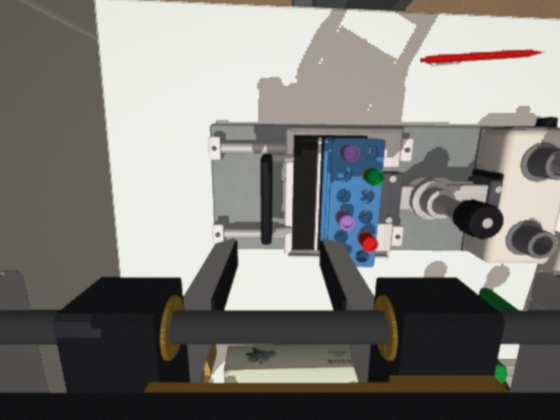

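```bash
python3 -m jog '[[[0.15,0.1,0.28],[-15,-2,20],50],[[0,0,0],[0,0,35],50],[[0,0,0],[0,0,35],50],[[0,0,0],[0,0,35],50],[[0,0,0],[0,0,33],50],[[0,0,0],[0,0,0],0],[[0,0,0],[0,0,0],0],[[0,0,0],[0,0,0],0]]'
python3 -m jog '[[[0,0,0],[0,0,0],0],[[0,0,0],[0,0,0],0],[[0,0,0],[0,0,0],0],[[0,0,0],[0,0,0],0],[[0,0,0],[0,0,0],0],[[0,0,0],[0,0,0],0],[[0,0,0],[0,0,0],0],[[0,0,0],[0,0,0],0]]'
python3 -c "
from h import *
need([.51,-.2165,.26])"
```

```text
time_s: 18.47
ee_pos: [0.5112, -0.2091, 0.2626]
ee_rot: [3.136, 0.002, 1.615]
wrist_force: [0.5, 0.2, 0.2]
grip_width: 0.356
time_s: 19.13
ee_pos: [0.5112, -0.2126, 0.2668]
ee_rot: [3.13, 0.014, 1.613]
wrist_force: [5.2, -2.5, -17.2]
grip_width: 0.122
t 19.13 turn [0.67 0.8  0.33] shift [-3.9 -1.3  6.8] in straightened axes; pos [ 0.5112 -0.2126  0.2668] F [  5.2  -2.5 -17.2]
```

```bash
python3 -m jog '[[[0,0,0],[-1,0,0],0],[[0,0,0],[-1,0,0],0],[[0,0,0],[-1,0,0],0],[[0,0,0],[-1,0,0],0],[[0,0,0],[-1,0,0],0],[[0,0,0],[-1,0,0],0],[[0,0,0],[-1,0,0],0],[[0,0,0],[-1,0,0],0]]'
```

```text
time_s: 19.8
ee_pos: [0.5116, -0.2173, 0.2667]
ee_rot: [3.131, 0.004, 1.612]
wrist_force: [3.6, 3.0, -16.4]
grip_width: 0.124
```

```bash
cat > chk.py <<'E'
from h import *
im,D=env.get_image('top');K,T=cam('top');C=cloud(K,T,D)
m=(D>0)&(abs(C[...,0]-.505)<.02)&(abs(C[...,1]+.036)<.02)&(C[...,2]>.1);P=C[m]
print('pin top',np.percentile(P[:,2],[50,90]).round(4) if len(P) else None,len(P),P.mean(0).round(4))
E
J='0'
python3 -m jog '[[[0,0,0],[-1.2,0,0],0],[[0,0,0],[-1.2,0,0],0],[[0,0,0],[-1.2,0,0],0],[[0,0,0],[-1.2,0,0],0],[[0,0,0],[-1.2,0,0],0],[[0,0,0],[-1.2,0,0],0],[[0,0,0],[-1.2,0,0],0],[[0,0,0],[-1.2,0,0],0]]'; python3 chk.py
```

```text
time_s: 20.47
ee_pos: [0.5121, -0.2251, 0.2668]
ee_rot: [3.132, -0.001, 1.612]
wrist_force: [3.7, 3.9, -16.2]
grip_width: 0.128
pin top [0.1582 0.1608] 100 [ 0.5044 -0.0291  0.1577]
```

```bash
python3 -m jog '[[[0,0,0],[-1,0,0],0],[[0,0,0],[-1,0,0],0],[[0,0,0],[-1,0,0],0],[[0,0,0],[-1,0,0],0],[[0,0,0],[-1,0,0],0],[[0,0,0],[-1,0,0],0],[[0,0,0],[-1,0,0],0],[[0,0,0],[-1,0,0],0]]'; python3 chk.py
```

```text
time_s: 21.18
ee_pos: [0.5127, -0.2304, 0.2668]
ee_rot: [3.135, -0.011, 1.613]
wrist_force: [2.1, 10.6, -11.9]
grip_width: 0.127
pin top [0.1214 0.1237] 98 [ 0.5057 -0.0353  0.1211]
```

```bash
python3 -m jog '[[[0,0,0],[1,0,0],0],[[0,0,0],[0,0,0],50],[[0,0,0],[0,0,0],50],[[0,0,0],[0,0,0],50],[[0,0,0],[0,0,0],50],[[0,0,0],[0,0,0],50],[[0,0,0],[0,0,-20],50],[[0,0,0],[0,0,-40],50]]'
python3 -m jog '[[[0,0,0],[0,0,-40],50],[[0,0,0],[0,0,-40],50],[[0,0,0],[0,0,-20],50],[[0,0,0],[15,0,0],50],[[0,0,0],[0,0,0],50],[[0,0,0],[0,0,0],50],[[0,0,0],[0,0,0],50],[[0,0,0],[0,0,0],50]]'
python3 chk.py
python3 - <<'E'
from h import *
st=env.observe();im,D=env.get_image('wrist');K,T=cam('wrist',st);C=cloud(K,T,D)
def c(x,y,z,r=.02,dz=.005):
    m=(D>0)&(abs(C[...,0]-x)<r)&(abs(C[...,1]-y)<r)&(abs(C[...,2]-z)<dz);P=C[m]
    return (len(P),P.mean(0).round(4),np.round(cv2.minEnclosingCircle(P[:,:2].astype(np.float32)*1000)[0],1)) if len(P) else None
print('knob',c(.504,-.036,.122),'short',c(.4587,.0713,.150))
s,_=env.get_image('scene');t,_=env.get_image('top')
out=np.zeros((420,800,3),np.uint8);out[:,:400]=cv2.resize(im[80:290,180:380],(400,420));out[:,400:]=cv2.resize(s[165:270,225:325],(400,420),interpolation=2)
cv2.imwrite('pics/f.png',out[:,:,::-1]);print(st['ee_pos'],st['wrist_force'],st['time_s'])
E
```

```text
time_s: 21.9
ee_pos: [0.5118, -0.2315, 0.3276]
ee_rot: [3.136, -0.009, 1.613]
wrist_force: [0.2, 0.0, 0.2]
grip_width: 0.529
time_s: 22.57
ee_pos: [0.5092, -0.2162, 0.4389]
ee_rot: [3.128, -0.003, 1.612]
wrist_force: [-0.8, -0.7, -0.3]
grip_width: 0.53
pin top [0.1213 0.1238] 100 [ 0.5058 -0.0354  0.1207]
knob (713, array([ 0.5037, -0.039 ,  0.1215]), array([504.1, -38.1])) short None
[ 0.50925878 -0.21624006  0.43863896] [-0.44035583 -0.26160524 -0.16581828] 22.6167
```

View pics/f.png

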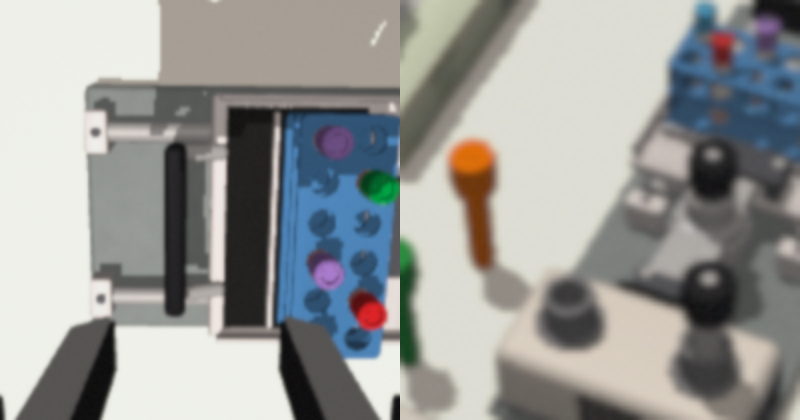

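```bash
python3 -c "
from h import *
print(env.sign_off())"
```

```text
the job is handed in; nothing more can be done
None
```

The tray is coupled to its drive again, and I handed the job in at about 22.7 s; the sign-off gave no verdict.

I gripped the tray handle and slid the tray to its end stop. I then took the long black-knobbed pin from its socket; its top measured 174 mm against 150 mm for the short one. I set the pin through the bush into the upper ear and released it on the lug. Drawing the tray back slowly, about 18 mm from the stop, the pin dropped through.

**Last checks:**
- **Pin seated:** the knob top is at about 121.5 mm, where 122 mm means the collar sits on the bush.
- **Pin position:** the top camera puts the knob within about 1 mm of where it saw the bush. The wrist view at the very end read about 2 mm off in y, but it saw the knob at a slant, so I trusted the top camera. Neither view shows any visible tilt.
- **Tray:** about 0.057, worked out from how far the handle moved rather than measured directly.
- **Robot:** the gripper is open and clear of everything, and the wrist force is close to zero.
- **Short pin:** my final wrist-camera check found nothing because the pin was out of view. The scene picture shows it standing in its socket as before.
- **Jar and timer:** I did not re-measure these at the end. The arm did not come near them after the start.

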